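# Empty the tipping tray of temple blanks through its end gate

### The arm

A 6-joint arm with a two-finger parallel gripper is mounted at the origin on the work surface. World frame = base frame: x ahead of the robot, y to its left, z up, the work surface at z = 0. Lengths are in mm, angles in rad, forces in N, time in s.
With the tool pointing down it reaches from about 275 to 750 mm from the base axis. Payload 10.2 kg.
Tool frame: the origin (TCP) lies midway between the tips of the shut fingers; the grasp point (between the pads) lies 19 mm behind it; z points along the fingers, y is the line along which they close (so a half turn about z gives the same grasp; the last joint's range is limited). The gripper opens to 85 mm and grips with 20 to 120 N. Pads are 22 mm wide; open, the fingers measure 114 mm over their backs; the gripper's body (76 mm by 85 mm) begins 54 mm behind the grasp point. The pads swing forward as they close: fully open they stand 13 mm farther back than shut.
Start: joints at [0.889, 0.313, 1.498, -0, 1.331, -0.223], TCP at [232.521, 470.707, 204.994] pointing down, gripper open.
Joint ranges: [-2.94, 2.94], [-0.97, 2.17], [0.19, 2.56], [-1.23, 4.37], [0.02, 3.11], [-2.88, 2.88]. Speed limits (rad/s): [2.39, 2.39, 3.01, 3.14, 3.14, 3.14].

### API

Orientations are given as a unit quaternion [w, x, y, z].
In Python, from rig import ctrl gives the robot as it stands.
- The arm moves only by the tool send_rows, never from a script. Its argument "targets" is a list of rows, each an object with "offset": the shift along the world's x, y, z in cm, a list of three; "spin": the turn about the world's z in rad. A call has 1 to 8 rows; each row is the pose to reach, as a shift and turn from the pose commanded when the call began; what a row does not reach only later rows make up. A row lasts 1/12 s, in which the tool goes at most 41.7 mm and 7.16 degrees, less where a joint would pass 70% of its speed; a pose out of reach is approached as far as the arm can. A call with a gripper value outside its range is refused whole. "grip" is the opening, from 0 (shut) to 1 (fully open), set as the call begins (left out, the last holds). The fingers move at their own pace and stop on an object; "squeeze" is the grip in N (left out, the last holds). Time passes only in rows, so rows that repeat a pose let the fingers close. It gives the time, the measured TCP pose, the force, the opening and the grip force at its end, in the units of the state.
- ctrl.sense(): the state, without advancing time (a new reading comes with each control period).
- ctrl.capture(name): name is "scene" or "side" or "wrist"; returns (picture, depth): 480x640x3 uint8, red, green, blue; 480x640 float32, mm along the optical axis (not along the pixel's ray), 0 where there is no reading.
- ctrl.calibration(name): a dict with "fx", "fy", "cx", "cy" (pixels), "view" (4x4, takes a point from world to camera coordinates); the wrist camera has in their place "mount" (4x4, takes a point from camera to tool coordinates, whose origin is the TCP and whose axes are the flange's). Camera axes: x right, y down, z forward; pixel columns grow to the right and rows downward; lengths in mm; the calibration is good to about 2 mm. A picture is of the moment at which its call begins: read the wrist's pose just before it. calibration takes no time and is no camera call.
- ctrl.finish_job(): hands the job in; it is judged then, once.
Trained networks look in the newest picture that a camera, given by its name, has taken for a name from the list of things; names that differ only in an ending like _2 or _b are one class to them, and where a whole thing is asked for, a point or a joint stands for the part that bears it (a point fixed in the world has none). Each returns a list of dicts, best first, with "conf" (0 to 1); they miss things now and then, are a little off and sometimes report something else, mostly with a low value. They report only what shows in the picture. A call takes as long as a camera call. They do not tell look-alikes from the thing itself.
- ctrl.search_frame(camera, query): "box" ([left, top, right, bottom] in pixels, round what is visible of it).
- ctrl.place_of(camera, query): "uv" ([column, row] in pixels: a listed point, or the origin of a listed thing).
The state is a dict: "time_s": time; "joints": joint angles; "dq": joint speeds; "tau": joint torques, N m; "eef_pos": TCP position; "ee_rot": TCP orientation; "force": force on the tool from outside, world axes, zero at the start; "wrist_torque": the same for the moment, N m; "grip_width": opening from 0.0 (shut) to 1.0 (fully open); "grip_force": force on a finger pad.
Only numpy, scipy, OpenCV 4.12 (cv2) and the standard library are available. Lean on these libraries where they do the work, as an engineer would, in place of code of your own. Each camera call takes 0.05 s, during which the arm holds its last target. There are 200 camera calls.

### The job

Fold the tray's end gate down while the tray is still flat, then lift the tray by the black paddle at its other end until all three spectacle-temple blanks have slid out over the lowered gate into the grey bin. Lower the tray back flat on its stand without dropping it and let go, leaving the gate down and the blanks lying in the bin. Let the blanks out only through the gate end, and do not disturb the oil bottle, brush or steel fixture block.

Things in the scene. Friction and masses are not known exactly. Their poses are not given: they have to be found in the camera images.
- tray_hinge (a point): The tray's tipping axis, mid-width, at the lower edge of its gate end, 115 mm above the bench. Turns with the tray: x along the floor from the gate end to the paddle end, y across along the tipping axis, z out of the floor (up while flat). The floor's upper face is at z = 0.
- tray_floor (a point): Middle of the tray floor's upper face, 107 mm along x from tray_hinge; same axes. Open aluminium tray, 215 mm long, 144 mm wide, with 4 mm thick walls 42 mm high on both long sides and at the paddle end; the other end has the gate.
- stand: Fixed grey stand under the tray; origin on the bench straight below the tray's hinge, x towards the paddle end. Base plate 230 x 176 x 8 mm; two posts 36 x 8 mm, 130 mm high, stand outside the tray beside the hinge.
- tip (a joint): Tipping angle of the tray: 0 = flat on its rest, grows as the paddle end is lifted, stop at 0.8 rad. It turns freely and falls back if let go. Tray 0.45 kg; about 3 N at the paddle lifts it. The blanks slide at some 0.27 to 0.43 rad, as friction varies; 0.7 empties it.
- paddle (a point): Middle of the grip of the black flat paddle on top of the tray's closed end: x 238, y 0, z 75 mm from tray_hinge, same axes. A plate 10 mm thick, 54 mm wide (y), leaning away from the gate 0.6 rad (34 deg) from the tray's z: its length runs along (sin 0.6, 0, cos 0.6), 25 mm from here to its free edge, 45 mm down to its root. It turns with the tray, and a tool that pinches it flat with it.
- gate (a joint): Angle of the end gate: 0 = upright, shut; grows as its top edge swings outward and down, away from the tray; stop at 1.62 rad = fully down, a chute in line with the tray floor. Starts at 0 to 0.2. Stiff hinge: stays where it is left, takes about 1 N at its edge.
- gate_edge (a point): Middle of the gate's free edge, on its inner face. A plain aluminium plate 144 mm wide, 70 mm high, 4 mm thick, hinged at its lower edge on the tipping axis (tray_hinge); shut, it rises 28 mm above the side walls. It can be pushed down from the inside.
- bin: Fixed open grey plastic bin below and beyond the gate end, 270 x 200 x 50 mm, walls 5 mm. Origin: centre of its underside. x along its 270 mm length, towards the tray, z up.
- blank0_center (a point): Centre (half-way up) of a brown acetate temple blank, a flat bar 115 mm long (its x), 9 mm thick, 16 mm wide with a 26 mm wide head at its +x end; 35 g. One of three alike, lying lengthwise in the tray.
- blank1_center (a point): Centre (half-way up) of a brown acetate temple blank, a flat bar 115 mm long (its x), 9 mm thick, 16 mm wide with a 26 mm wide head at its +x end; 35 g. One of three alike, lying lengthwise in the tray.
- blank2_center (a point): Centre (half-way up) of a brown acetate temple blank, a flat bar 115 mm long (its x), 9 mm thick, 16 mm wide with a 26 mm wide head at its +x end; 35 g. One of three alike, lying lengthwise in the tray.
- oil: Bystander: white bottle, 56 mm wide, 150 mm high; origin at the centre of its base.
- brush: Bystander: hand brush lying on the bench beyond the tray, handle along its x.
- fixture: Bystander: stepped steel fixture block, 90 x 60 x 55 mm; origin at the centre of its base.
Not all that is in view belongs to the job. Leave any turquoise look-alike of the part that bears blank0_center alone. What is shaped like the part that bears blank2_center but pink is not meant.

How it is judged (in metres and radians):
On the way, in this order (a step that is already met when the one before it is completed fails the run):
1. the gate is folded down with the tray still flat and the three blanks still in it (value of joint gate above 1.35 rad and value of joint tip below 0.08 rad and x of each of blank0_center, blank1_center, blank2_center in the frame of tray_hinge above 0.04 m), for 0.2 s.
2. the tray is tipped, gate down, and all three blanks have slid into the bin (value of joint tip above 0.2 rad and value of joint gate above 1.3 rad and x of blank0_center in the frame of bin between -0.13 and 0.13 m and y of blank0_center in the frame of bin between -0.095 and 0.095 m and z of each of blank0_center, blank1_center, blank2_center in the frame of bin below 0.055 m and x of blank1_center in the frame of bin between -0.13 and 0.13 m and y of blank1_center in the frame of bin between -0.095 and 0.095 m and x of blank2_center in the frame of bin between -0.13 and 0.13 m and y of blank2_center in the frame of bin between -0.095 and 0.095 m), for 0.2 s.
At the end, for the whole second after the job is handed in: The tray is back flat (tip below 0.05 rad) and released, the gate is still down (above 1.3 rad), and all three blanks lie at rest in the bin (centres inside its walls and less than 55 mm above its underside) (value of joint tip below 0.05 rad and value of joint gate above 1.3 rad and x of blank0_center in the frame of bin between -0.13 and 0.13 m and y of blank0_center in the frame of bin between -0.095 and 0.095 m and z of each of blank0_center, blank1_center, blank2_center in the frame of bin below 0.055 m and x of blank1_center in the frame of bin between -0.13 and 0.13 m and y of blank1_center in the frame of bin between -0.095 and 0.095 m and x of blank2_center in the frame of bin between -0.13 and 0.13 m and y of blank2_center in the frame of bin between -0.095 and 0.095 m and linear speed of each of blank0, blank1, blank2 below 0.05 m/s); the robot touches nothing.
It fails at once if a blank leaves the tray over a side, the paddle end or the top ((x of blank0_center in the frame of tray_hinge above 0.02 m and (z of blank0_center in the frame of tray_hinge above 0.05 m or y of blank0_center in the frame of tray_hinge above 0.075 m or y of blank0_center in the frame of tray_hinge below -0.075 m)) or (x of blank1_center in the frame of tray_hinge above 0.02 m and (z of blank1_center in the frame of tray_hinge above 0.05 m or y of blank1_center in the frame of tray_hinge above 0.075 m or y of blank1_center in the frame of tray_hinge below -0.075 m)) or (x of blank2_center in the frame of tray_hinge above 0.02 m and (z of blank2_center in the frame of tray_hinge above 0.05 m or y of blank2_center in the frame of tray_hinge above 0.075 m or y of blank2_center in the frame of tray_hinge below -0.075 m))).
It fails at once if the tray is dropped (falls faster than 2.5 rad/s) (velocity of joint tip below -2.5 rad/s).
It fails at once if the oil bottle, brush or fixture block is moved more than 30 mm, or the bottle is tipped over (distance of any of oil, brush, fixture from where it was at the start of the episode above 0.03 m or angle between oil's own z axis and vertical above 0.5 rad).
It also fails if it takes over 59 s, if anything falls off the work surface, if the arm or the gripper's body presses on something with over 40 N, if the wrist force passes 120 N, or if a joint passes its speed limit or range.

## Working session

There is one attempt and no reset: what is moved stays moved. The work goes in short steps, Python scripts to look and compute and a tool call to move; the robot and the scene stay as the last step left them, time stands still between calls to the robot, and variables do not carry over. Pictures are saved under pics/ and viewed, at most 10 in all, crops included, and the job is handed in when it is done.

Besides the shell and the picture viewer there is one more tool, called after ">>>" as name(argument=value, ...) on one line, values as JSON. send_rows: Moves the arm, as the interface text tells. Its arguments: {"type":"object","properties":{"targets":{"type":"array"},"grip":{"type":"number"},"squeeze":{"type":"number"}},"required":["targets"]}

```bash
mkdir -p pics
cat > h.py <<'E'
import numpy as np, cv2
from rig import ctrl
def save(n,f,crop=None):
    p,d=ctrl.capture(n); im=p[:,:,::-1].copy()
    cv2.imwrite('pics/'+f,im); return p,d
def world(n,uv,d,r=2):
    c=ctrl.calibration(n);u,v=uv
    z=d[int(v)-r:int(v)+r+1,int(u)-r:int(u)+r+1]; z=np.median(z[z>0])
    return ray(n,uv,z)
def ray(n,uv,z):
    c=ctrl.calibration(n);u,v=uv
    p=np.array([(u-c['cx'])/c['fx']*z,(v-c['cy'])/c['fy']*z,z,1])
    return (np.linalg.inv(np.array(c['view']))@p)[:3]
def proj(n,P):
    c=ctrl.calibration(n);q=np.array(c['view'])@np.append(P,1)
    return np.array([q[0]/q[2]*c['fx']+c['cx'],q[1]/q[2]*c['fy']+c['cy']]),q[2]
E
python3 - <<'E'
from h import *
for n in ['scene','side']:
    p,d=save(n,n+'0.png'); np.save(n+'0.npy',d)
    for q in ['tray_hinge','tray_floor','paddle','gate_edge','bin','stand','blank0_center','oil','brush','fixture']:
        for r in ctrl.place_of(n,q)[:4]:
            if r['conf']>.2:
                try: print(n,q,round(r['conf'],2),np.round(r['uv']),np.round(world(n,r['uv'],d)))
                except Exception as e: print(n,q,r,e)
a=cv2.imread('pics/scene0.png');b=cv2.imread('pics/side0.png')
s=ctrl.sense();print(s['time_s'],s['ee_rot'],s['eef_pos'])
E
```

```text
scene tray_hinge 0.64 [210. 231.] [ 523. -169.  116.]
scene tray_floor 0.91 [262. 229.] [525. -62. 122.]
scene tray_floor 0.53 [252. 396.] [828. -62.  16.]
scene paddle 0.72 [133. 275.] [ 537. -348.    4.]
scene paddle 0.7 [323. 198.] [512.  62. 190.]
scene gate_edge 0.67 [200. 207.] [ 523. -176.  179.]
scene gate_edge 0.27 [505. 309.] [663. 418.  29.]
scene bin 0.8 [133. 274.] [ 534. -350.    4.]
scene oil 0.67 [358. 365.] [793. 117.  47.]
scene brush 0.89 [255. 396.] [829. -57.  15.]
scene fixture 0.83 [502. 311.] [667. 411.  29.]
side tray_hinge 0.6 [326. 345.] [ 524. -175.  120.]
side tray_floor 0.93 [307. 301.] [514. -73. 123.]
side tray_floor 0.56 [326. 323.] [ 538. -126.  115.]
side paddle 0.73 [290. 228.] [509.  62. 193.]
side gate_edge 0.88 [326. 326.] [ 522. -179.  182.]
side gate_edge 0.63 [322. 284.] [553. -38. 124.]
side bin 0.61 [353. 475.] [ 528. -356.    5.]
side bin 0.58 [305. 298.] [512. -65. 122.]
side stand 0.68 [321. 376.] [ 520. -171.    8.]
side blank0_center 0.91 [324. 286.] [554. -43. 123.]
side blank0_center 0.61 [326. 244.] [579.  41. 154.]
side blank0_center 0.49 [308. 296.] [518. -62. 123.]
side oil 0.96 [385. 255.] [749. 101.  25.]
side brush 0.79 [435. 310.] [800. -79.  18.]
side brush 0.61 [322. 284.] [553. -38. 124.]
side fixture 0.65 [316. 192.] [644. 400.  18.]
side fixture 0.37 [322. 284.] [551. -38. 123.]
1.1 [-1.09265864e-05  2.27402066e-01  9.73800955e-01  1.31491907e-05] [232.5134376  470.71449982 205.00293449]
```

View pics/scene0.png

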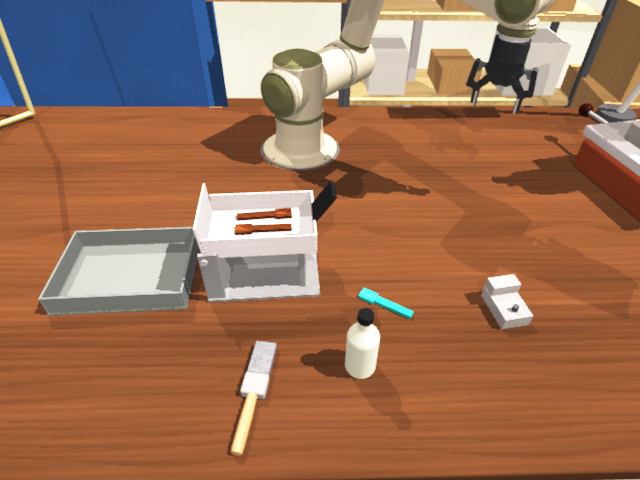

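View pics/side0.png

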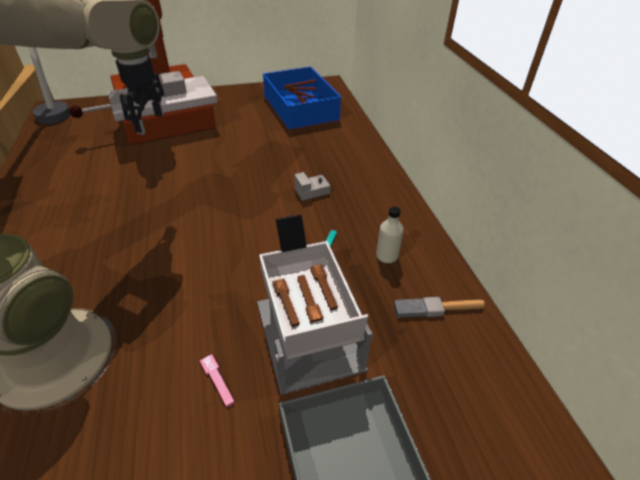

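The scene picture shows the tray with its gate on the left (200,207), the black paddle at (323,198) and the bin at (125,270). The oil bottle is at (362,350), the brush at (255,396) and the fixture at (507,302).

Candidates for the blanks, by side-picture pixel unless noted:
- Three brown blanks in the tray at (286,300), (310,297) and (324,285). These are the right ones.
- A pink decoy at (215,380).
- A turquoise decoy at (332,238), which is (385,303) in the scene picture.
- Brown pieces in the blue box at (300,92).

Next I'll refine the tray pose from depth and check it in one close crop.

Run:
```python
from h import *
def cloud(n):
    d=np.load(n+'0.npy');c=ctrl.calibration(n)
    v,u=np.mgrid[:480,:640];z=d
    P=np.stack([(u-c['cx'])/c['fx']*z,(v-c['cy'])/c['fy']*z,z,np.ones_like(z)],-1)[d>0]
    return (P@np.linalg.inv(np.array(c['view'])).T)[:,:3]
for n in ['scene','side']:
    P=cloud(n)
    b=(abs(P[:,0]-520)<130)&(abs(P[:,1]+60)<160)
    R=P[b&(P[:,2]>135)&(P[:,2]<160)&(P[:,1]>-185)&(P[:,1]<70)]
    print(n,'rect',len(R),cv2.minAreaRect(R[:,:2].astype(np.float32)))
    G=P[b&(P[:,2]>163)&(P[:,1]<-130)]
    print(' gate',len(G),np.round(np.percentile(G,[2,50,98],axis=0)))
    K=P[b&(P[:,2]>163)&(P[:,1]>20)]
    print(' paddle',len(K),np.round(np.percentile(K,[2,50,98],axis=0)))
    B=P[(abs(P[:,0]-520)<200)&(P[:,1]<-180)&(P[:,1]>-520)&(P[:,2]>35)&(P[:,2]<70)]
    print(' bin',cv2.minAreaRect(B[:,:2].astype(np.float32)),np.percentile(B[:,2],98))
im=cv2.imread('pics/side0.png')[205:405,230:430]
cv2.imwrite('pics/crop.png',cv2.resize(im,None,fx=3,fy=3,interpolation=2))
```

```text
scene rect 2448 ((519.0875244140625, -64.21376037597656), (149.13954162597656, 229.08030700683594), 3.3596582412719727)
 gate 326 [[ 457. -182.  163.]
 [ 536. -176.  178.]
 [ 598. -171.  186.]]
 paddle 493 [[487.  43. 164.]
 [520.  63. 191.]
 [539.  83. 213.]]
 bin ((535.2383422851562, -355.82550048828125), (204.9000701904297, 271.84222412109375), 2.8459372520446777) 51.266434843484596
side rect 1908 ((517.0911865234375, -65.41383361816406), (144.54379272460938, 228.5475616455078), 3.297435998916626)
 gate 723 [[ 454. -183.  164.]
 [ 521. -179.  178.]
 [ 593. -174.  186.]]
 paddle 794 [[483.  43. 164.]
 [509.  61. 189.]
 [535.  78. 213.]]
 bin ((535.7711791992188, -291.5826416015625), (181.48117065429688, 235.0701141357422), 79.44242095947266) 52.806456215175395
```

View pics/crop.png

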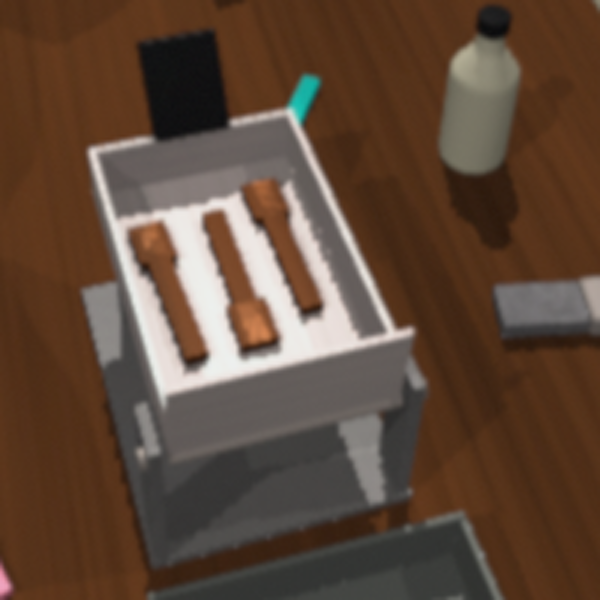

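The crop shows the three brown blanks lying lengthwise in the tray (crop pixels (170,290), (240,280) and (283,245)), the gate shut at (290,385) and the paddle at (183,85). The turquoise decoy is behind the tray and outside it.

The hinge is at about (524,-170), tray x points along (-0.058, 0.998), and the paddle grip is at about (511,67,190). Next I move over the tray's gate end.

>>> send_rows(targets=[{"offset": [1.5,-3,2],"spin": -0.12},{"offset": [3.2,-6.5,4],"spin": -0.24},{"offset": [5,-10,6],"spin": -0.36},{"offset": [6.8,-13.7,7],"spin": -0.48},{"offset": [8.5,-17.4,7],"spin": -0.6},{"offset": [10.2,-21,7],"spin": -0.72},{"offset": [12,-24.7,7],"spin": -0.84},{"offset": [13.8,-28.4,7],"spin": -0.96}], grip=0, squeeze=30)

```text
time_s: 1.77
eef_pos: [370.4, 185.9, 275.3]
ee_rot: [0.0, 0.654, 0.757, 0.0]
force: [2.0, 0.6, -0.3]
grip_width: 0.001
grip_force: 0.0
```

>>> send_rows(targets=[{"offset": [1.8,-3.6,0],"spin": -0.1},{"offset": [3.6,-7.2,0],"spin": -0.1},{"offset": [5.4,-10.8,0],"spin": -0.1},{"offset": [7.2,-14.4,0],"spin": -0.1},{"offset": [9,-18,0],"spin": -0.1},{"offset": [10.8,-21.6,0],"spin": -0.1},{"offset": [12.6,-25.2,0],"spin": -0.1},{"offset": [14.4,-28.8,0],"spin": -0.1}])

```text
time_s: 2.43
eef_pos: [514.5, -102.3, 275.0]
ee_rot: [0.0, 0.689, 0.725, 0.0]
force: [1.0, -0.2, -0.4]
grip_width: -0.002
grip_force: 0.0
```

```bash
python3 -c "
from h import *
s=ctrl.sense();print(s)"
```

```text
{'time_s': 2.4333, 'joints': array([-4.19955592e-01,  2.71715817e-01,  1.37097865e+00,  9.64414546e-05,
        1.49867746e+00, -4.71549559e-01]), 'dq': array([-0.62357099,  0.6601493 , -0.84693221,  0.00386742,  0.17880839,
       -0.62202807]), 'tau': array([  2.25846782, -44.97906804, -23.39131415,  -0.14784216,
        -0.19489491,   0.75009512]), 'eef_pos': array([ 514.50834832, -102.340911  ,  275.04342866]), 'ee_rot': array([8.80374821e-05, 6.88634822e-01, 7.25108314e-01, 8.21168141e-05]), 'force': array([ 0.99910241, -0.2476679 , -0.37648055]), 'wrist_torque': array([ 0.0524093 , -0.00909466, -0.02918903]), 'grip_force': 0.0, 'grip_width': -0.0019206433230035116}
```

>>> send_rows(targets=[{"offset": [0.8,-2.8,0],"spin": 0},{"offset": [0.8,-3.8,-3],"spin": 0},{"offset": [0.8,-3.8,-6.5],"spin": 0},{"offset": [0.8,-3.8,-10],"spin": 0},{"offset": [0.8,-3.8,-12.5],"spin": 0},{"offset": [0.8,-3.8,-12.5],"spin": 0},{"offset": [0.9,-4.8,-12.5],"spin": 0},{"offset": [0.9,-5.8,-12.5],"spin": 0}])

```text
time_s: 3.1
eef_pos: [524.1, -159.3, 152.1]
ee_rot: [0.002, 0.688, 0.726, 0.0]
force: [0.5, -0.6, 0.2]
grip_width: -0.001
grip_force: 0.0
```

>>> send_rows(targets=[{"offset": [0,-1,0],"spin": 0},{"offset": [0.1,-2,0],"spin": 0},{"offset": [0.1,-3,0],"spin": 0},{"offset": [0.2,-4,-0.3],"spin": 0},{"offset": [0.2,-4.7,-0.9],"spin": 0},{"offset": [0.3,-5.4,-1.5],"spin": 0},{"offset": [0.3,-5.6,-2.2],"spin": 0},{"offset": [0.3,-5.6,-2.8],"spin": 0}])

```text
time_s: 3.77
eef_pos: [525.8, -214.6, 120.8]
ee_rot: [-0.001, 0.689, 0.725, -0.0]
force: [-0.4, 0.8, 0.6]
grip_width: -0.001
grip_force: 0.1
```

Run:
```python
from h import *
p,d=save('side','side1.png');p,d2=save('scene','scene1.png')
cv2.imwrite('pics/j1.png',np.hstack([cv2.imread('pics/side1.png')[180:480,180:480],cv2.imread('pics/scene1.png')[100:400,50:350]]))
print(ctrl.sense()['force'])
```

```text
[ 1.34455799 -0.87458656  0.24043346]
```

View pics/j1.png

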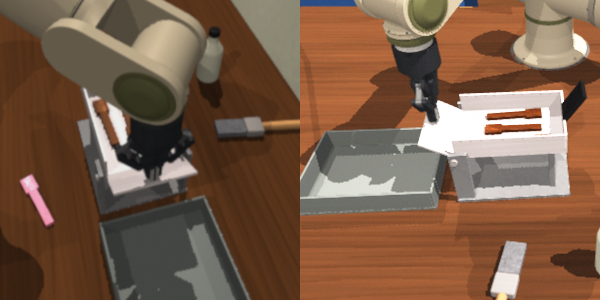

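The gate is nearly down (right half, about (440,130)), the tray is flat and the blanks are still inside. I'll press it the rest of the way.

>>> send_rows(targets=[{"offset": [0,0,-0.3],"spin": 0},{"offset": [0,0,-0.6],"spin": 0},{"offset": [0,0,-0.8],"spin": 0},{"offset": [0,0,-0.8],"spin": 0}])

```text
time_s: 4.2
eef_pos: [525.9, -214.0, 113.7]
ee_rot: [-0.0, 0.688, 0.725, -0.0]
force: [0.1, -0.0, 0.3]
grip_width: 0.001
grip_force: 0.0
```

Run:
```python
from h import *
p,d=save('scene','scene2.png')
c=ctrl.calibration('scene');v,u=np.mgrid[:480,:640]
P=(np.stack([(u-c['cx'])/c['fx']*d,(v-c['cy'])/c['fy']*d,d,np.ones_like(d)],-1)[d>0]@np.linalg.inv(np.array(c['view'])).T)[:,:3]
P=P[(P[:,2]>95)&(P[:,2]<135)]
for x0,x1 in [(460,495),(560,590)]:
    m=(P[:,0]>x0)&(P[:,0]<x1)
    for y0 in range(-250,-60,20):
        q=P[m&(P[:,1]>y0)&(P[:,1]<y0+20)]; print(x0,y0,len(q),np.round(np.median(q[:,2]),1) if len(q) else '')
print(ctrl.sense()['force'],ctrl.sense()['eef_pos'])
```

```text
460 -250 0 
460 -230 31 133.4
460 -210 119 127.3
460 -190 111 117.5
460 -170 103 114.8
460 -150 104 114.3
460 -130 92 115.9
460 -110 104 121.7
460 -90 102 121.8
460 -70 109 120.3
560 -250 0 
560 -230 3 134.1
560 -210 124 129.8
560 -190 99 121.3
560 -170 0 
560 -150 0 
560 -130 0 
560 -110 2 117.3
560 -90 15 122.8
560 -70 56 124.6
[-0.12890234 -0.78795352  0.21130629] [ 525.99753347 -214.11764671  113.90102303]
```

Run:
```python
from h import *
s=ctrl.sense()
for P in [s['eef_pos'],s['eef_pos']+[0,0,20],(524,-170,115)]: print(np.round(proj('scene',P)[0]))
im=cv2.imread('pics/scene2.png')[150:300,120:320]
cv2.imwrite('pics/c2.png',cv2.resize(im,None,fx=4,fy=4,interpolation=2))
```

```text
[187. 233.]
[185. 225.]
[209. 232.]
```

View pics/c2.png

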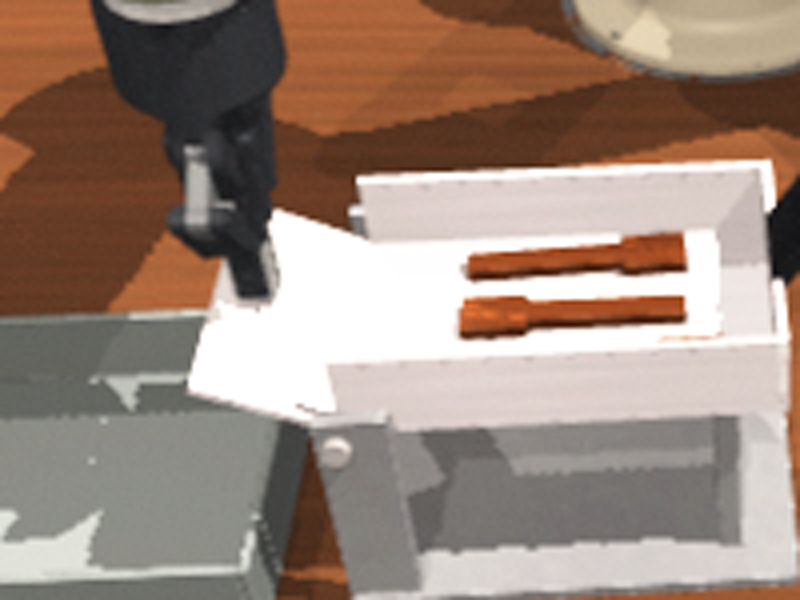

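The gate is still raised, at about 1.2 rad. The visible fingertip ends roughly 14 mm above the reported TCP, at crop pixel (255,300). I'll press further while watching the force.

>>> send_rows(targets=[{"offset": [0,0,-0.3],"spin": 0},{"offset": [0,0,-0.6],"spin": 0},{"offset": [0,0,-0.9],"spin": 0},{"offset": [0,0,-1.2],"spin": 0},{"offset": [0,0,-1.2],"spin": 0}])

```text
time_s: 4.67
eef_pos: [525.7, -214.1, 101.2]
ee_rot: [-0.001, 0.689, 0.725, -0.0]
force: [0.5, -0.4, -0.0]
grip_width: -0.002
grip_force: 0.0
```

```bash
cat > gate.py <<'E'
from h import *
def go():
    p,d=save('scene','g.png')
    c=ctrl.calibration('scene');v,u=np.mgrid[:480,:640]
    P=(np.stack([(u-c['cx'])/c['fx']*d,(v-c['cy'])/c['fy']*d,d,np.ones_like(d)],-1)[d>0]@np.linalg.inv(np.array(c['view'])).T)[:,:3]
    P=P[(P[:,2]>90)&(P[:,2]<150)&(P[:,0]>458)&(P[:,0]<590)]
    for y0 in range(-260,-60,20):
        r=[]
        for x0,x1 in [(460,495),(560,590)]:
            q=P[(P[:,0]>x0)&(P[:,0]<x1)&(P[:,1]>y0)&(P[:,1]<y0+20)]; r.append((len(q),np.round(np.median(q[:,2]),1) if len(q) else ''))
        print(y0,r)
    print(ctrl.sense()['force'],ctrl.sense()['eef_pos'])
go()
E
python3 gate.py
```

```text
-260 [(0, ''), (0, '')]
-240 [(2, np.float64(126.0)), (102, np.float64(128.8))]
-220 [(98, np.float64(123.0)), (119, np.float64(124.9))]
-200 [(109, np.float64(118.5)), (124, np.float64(119.4))]
-180 [(105, np.float64(115.1)), (29, np.float64(117.4))]
-160 [(102, np.float64(114.9)), (0, '')]
-140 [(95, np.float64(114.5)), (0, '')]
-120 [(97, np.float64(122.2)), (0, '')]
-100 [(99, np.float64(121.7)), (12, np.float64(133.5))]
-80 [(103, np.float64(120.1)), (46, np.float64(132.9))]
[-0.51467295 -0.11833034  0.22503055] [ 525.84785978 -214.17687993  101.59318802]
```

>>> send_rows(targets=[{"offset": [0,0,-0.3],"spin": 0},{"offset": [0,0,-0.6],"spin": 0},{"offset": [0,0,-0.8],"spin": 0},{"offset": [0,0,-0.8],"spin": 0}])

```text
time_s: 5.05
eef_pos: [525.8, -214.1, 93.4]
ee_rot: [-0.0, 0.688, 0.725, -0.0]
force: [-0.8, -0.4, 0.3]
grip_width: -0.004
grip_force: 0.0
```

```bash
python3 gate.py
```

```text
-260 [(0, ''), (0, '')]
-240 [(1, np.float64(118.9)), (107, np.float64(120.0))]
-220 [(86, np.float64(117.8)), (114, np.float64(118.4))]
-200 [(102, np.float64(116.0)), (113, np.float64(116.7))]
-180 [(99, np.float64(114.8)), (25, np.float64(115.3))]
-160 [(100, np.float64(114.8)), (0, '')]
-140 [(90, np.float64(114.9)), (0, '')]
-120 [(104, np.float64(121.3)), (1, np.float64(146.3))]
-100 [(99, np.float64(122.1)), (11, np.float64(122.8))]
-80 [(107, np.float64(120.8)), (45, np.float64(127.5))]
[ 1.36239269 -1.04718206  0.17786944] [ 525.91723995 -214.18794278   93.69566367]
```

>>> send_rows(targets=[{"offset": [0,0,-0.3],"spin": 0},{"offset": [0,0,-0.6],"spin": 0},{"offset": [0,0,-0.6],"spin": 0}])

```text
time_s: 5.35
eef_pos: [525.8, -214.1, 87.3]
ee_rot: [-0.0, 0.688, 0.725, -0.0]
force: [-0.5, -0.8, -0.4]
grip_width: 0.001
grip_force: 0.0
```

>>> send_rows(targets=[{"offset": [0,0,1],"spin": 0},{"offset": [0,0,4.5],"spin": 0},{"offset": [0,0,8.5],"spin": 0},{"offset": [0,0,12.5],"spin": 0},{"offset": [0,0,16.5],"spin": 0},{"offset": [0,4,17.5],"spin": 0},{"offset": [-0.3,8,17.5],"spin": 0},{"offset": [-0.5,12,17.5],"spin": 0}], grip=1)

```text
time_s: 6.02
eef_pos: [520.8, -93.2, 264.8]
ee_rot: [0.001, 0.689, 0.725, 0.001]
force: [0.9, 0.4, -0.3]
grip_width: 0.997
grip_force: 0.0
```

>>> send_rows(targets=[{"offset": [-0.2,4,0],"spin": 0},{"offset": [-0.5,8,0],"spin": 0},{"offset": [-0.8,12,0],"spin": 0},{"offset": [-1.0,16.1,0],"spin": 0},{"offset": [-1.0,16.1,0],"spin": 0},{"offset": [-1.0,16.1,0],"spin": 0}])

```text
time_s: 6.52
eef_pos: [510.7, 68.4, 263.9]
ee_rot: [0.0, 0.687, 0.726, 0.0]
force: [0.2, 0.3, 0.7]
grip_width: 0.999
grip_force: 0.0
```

```bash
python3 gate.py
python3 - <<'E'
from h import *
p,d=save('side','s3.png');s=ctrl.sense();print(s['eef_pos'],s['ee_rot'],s['grip_width'])
im=np.hstack([cv2.resize(cv2.imread('pics/g.png')[120:270,170:370],(400,300)),cv2.resize(cv2.imread('pics/s3.png')[150:300,200:400],(400,300))])
cv2.imwrite('pics/j3.png',im)
print(proj('scene',s['eef_pos'])[0],proj('side',s['eef_pos'])[0])
for n in ['scene','side']:print(n,proj(n,(511,67,190))[0])
E
```

```text
-260 [(21, np.float64(111.6)), (0, '')]
-240 [(101, np.float64(112.3)), (103, np.float64(112.1))]
-220 [(98, np.float64(113.3)), (108, np.float64(112.8))]
-200 [(97, np.float64(113.9)), (106, np.float64(113.5))]
-180 [(101, np.float64(114.8)), (24, np.float64(114.5))]
-160 [(98, np.float64(114.7)), (0, '')]
-140 [(95, np.float64(115.0)), (0, '')]
-120 [(101, np.float64(121.9)), (1, np.float64(138.7))]
-100 [(104, np.float64(122.3)), (14, np.float64(135.1))]
-80 [(102, np.float64(120.8)), (44, np.float64(130.9))]
[-0.07562842 -0.93211646  0.00107395] [510.97136438  66.97033976 263.71356488]
[511.12618296  66.13782072 263.5184341 ] [3.60962430e-04 6.88584831e-01 7.25155704e-01 7.32577398e-05] 1.0019620260726168
[325.84311255 165.68019381] [289.83992196 199.52698016]
scene [325.80801481 197.70160407]
side [290.79682793 227.82591933]
```

View pics/j3.png

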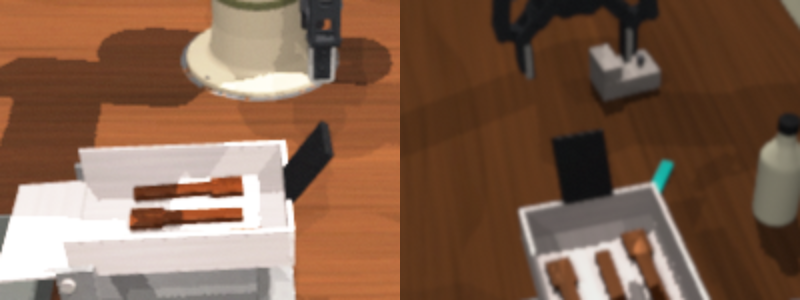

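Run:
```python
from h import *
s=ctrl.sense();e=s['eef_pos']
for n in ['scene','side']:
    p,d=ctrl.capture(n);c=ctrl.calibration(n);v,u=np.mgrid[:480,:640]
    P=(np.stack([(u-c['cx'])/c['fx']*d,(v-c['cy'])/c['fy']*d,d,np.ones_like(d)],-1)[d>0]@np.linalg.inv(np.array(c['view'])).T)[:,:3]
    Q=P[(abs(P[:,0]-e[0])<75)&(abs(P[:,1]-e[1])<45)&(P[:,2]>230)&(P[:,2]<330)]
    for z in range(250,330,10):
        for sg in (-1,1):
            q=Q[(abs(Q[:,2]-z)<5)&((Q[:,0]-e[0])*sg>0)]
            if len(q)>3: print(n,z,sg,len(q),np.round(q[:,:2].min(0)-e[:2]),np.round(q[:,:2].max(0)-e[:2]))
    print(np.round(np.percentile(Q[:,2],[0,1,5])))
```

```text
scene 300 -1 9 [-45. -12.] [-41.   6.]
scene 300 1 12 [47. -7.] [50. 11.]
scene 310 -1 23 [-45. -12.] [-39.   8.]
scene 310 1 44 [48. -8.] [57. 12.]
scene 320 1 70 [46. -8.] [59. 13.]
[303. 303. 304.]
side 300 1 4 [41. -6.] [46.  7.]
side 310 -1 25 [-56. -15.] [-43.  -7.]
side 310 1 35 [ 41. -11.] [55. 16.]
side 320 -1 40 [-58. -14.] [-44.   2.]
side 320 1 46 [ 41. -11.] [55. 16.]
[303. 304. 306.]
```

The gate is down at about 1.6 rad. The pictures show the fingertips about 25 mm higher than the TCP reading implies, so I descend further to allow for that, then grip across the paddle's 54 mm width.

>>> send_rows(targets=[{"offset": [0,0.1,-3.5],"spin": 0},{"offset": [0,0.1,-7],"spin": 0},{"offset": [0,0.1,-10],"spin": 0},{"offset": [0,0.1,-12],"spin": 0},{"offset": [0,0.1,-12.3],"spin": 0},{"offset": [0,0.1,-12.3],"spin": 0}])

```text
time_s: 7.22
eef_pos: [510.9, 66.8, 139.6]
ee_rot: [-0.001, 0.689, 0.725, -0.001]
force: [1.1, -0.4, 0.3]
grip_width: 1.0
grip_force: 0.0
```

>>> send_rows(targets=[{"offset": [0,0,0],"spin": 0},{"offset": [0,0,0],"spin": 0},{"offset": [0,0,0],"spin": 0},{"offset": [0,0,0],"spin": 0},{"offset": [0,0,0],"spin": 0},{"offset": [0,0,0],"spin": 0}], grip=0, squeeze=40)

```text
time_s: 7.72
eef_pos: [510.6, 67.4, 141.7]
ee_rot: [0.0, 0.688, 0.725, -0.0]
force: [-9.0, -1.3, 9.5]
grip_width: 0.629
grip_force: 42.4
```

Run:
```python
from h import *
save('side','s4.png');save('scene','c4.png');s=ctrl.sense();print(s['eef_pos'],s['force'],s['grip_width'],s['grip_force'])
im=np.hstack([cv2.resize(cv2.imread('pics/c4.png')[120:270,220:420],(400,300)),cv2.resize(cv2.imread('pics/s4.png')[150:300,200:400],(400,300))])
cv2.imwrite('pics/j4.png',im)
```

```text
[510.6153043   67.41740175 141.71978325] [-9.06801269 -2.62696815  8.55598869] 0.6270234564043592 42.40412414073944
```

View pics/j4.png

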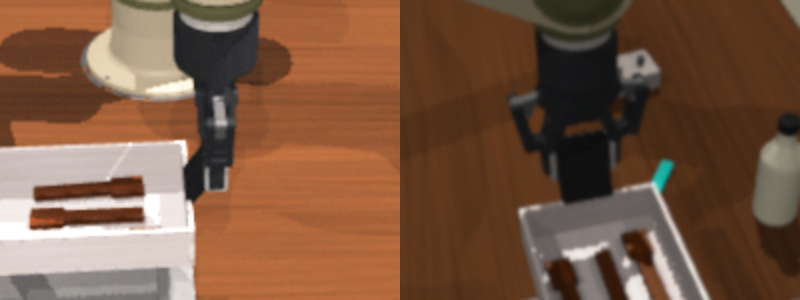

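The grip is good: the opening is 53 mm, across the paddle, at 42 N. Now I lift along the arc.

>>> send_rows(targets=[{"offset": [0,-0.2,0.6],"spin": 0},{"offset": [0,-0.4,1.2],"spin": 0},{"offset": [0,-0.6,1.8],"spin": 0},{"offset": [0,-0.9,2.3],"spin": 0},{"offset": [0.1,-1.1,2.9],"spin": 0},{"offset": [0.1,-1.4,3.5],"spin": 0},{"offset": [0.1,-1.7,4.1],"spin": 0},{"offset": [0.1,-2.0,4.6],"spin": 0}])

```text
time_s: 8.48
eef_pos: [511.7, 47.7, 186.6]
ee_rot: [-0.0, 0.688, 0.725, -0.0]
force: [-4.1, 3.6, -3.9]
grip_width: 0.625
grip_force: 44.3
```

>>> send_rows(targets=[{"offset": [0,-0.3,0.5],"spin": 0},{"offset": [0,-0.6,1.1],"spin": 0},{"offset": [0,-1.0,1.6],"spin": 0},{"offset": [0.1,-1.3,2.1],"spin": 0},{"offset": [0.1,-1.7,2.6],"spin": 0},{"offset": [0.1,-2.1,3.1],"spin": 0},{"offset": [0.1,-2.4,3.6],"spin": 0},{"offset": [0.2,-2.8,4.1],"spin": 0}])

```text
time_s: 9.15
eef_pos: [513.4, 19.0, 227.1]
ee_rot: [-0.0, 0.689, 0.725, -0.001]
force: [-9.7, -1.6, -6.6]
grip_width: 0.622
grip_force: 44.4
```

Run:
```python
from h import *
save('side','s5.png');save('scene','c5.png');s=ctrl.sense();print(s['eef_pos'],s['force'],s['wrist_torque'],s['grip_width'],s['grip_force'])
im=np.hstack([cv2.resize(cv2.imread('pics/c5.png')[120:320,40:360],(400,250)),cv2.resize(cv2.imread('pics/s5.png')[180:480,180:480],(250,250))])
cv2.imwrite('pics/j5.png',im)
```

```text
[513.38704879  18.78129682 227.40523857] [-7.22648694 -1.21799566 -5.69736869] [0.36296947 0.72057044 0.21191598] 0.6265501490630949 44.52587127685547
```

View pics/j5.png

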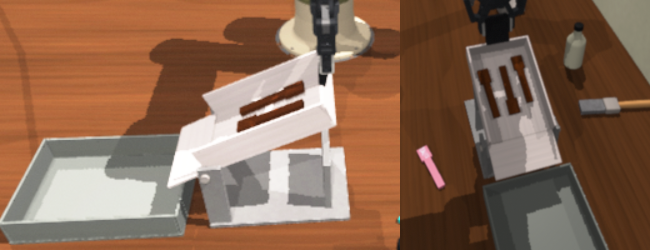

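The tray is at about 0.4 rad with the gate in line and the blanks still in place. I keep lifting.

>>> send_rows(targets=[{"offset": [0,-0.3,0.4],"spin": 0},{"offset": [0,-0.6,0.7],"spin": 0},{"offset": [0,-0.9,1.0],"spin": 0},{"offset": [0.1,-1.3,1.4],"spin": 0},{"offset": [0.1,-1.6,1.7],"spin": 0},{"offset": [0.1,-1.9,2.0],"spin": 0},{"offset": [0.1,-2.3,2.3],"spin": 0},{"offset": [0.1,-2.6,2.6],"spin": 0}])

```text
time_s: 9.92
eef_pos: [515.0, -6.7, 253.5]
ee_rot: [-0.0, 0.689, 0.725, -0.0]
force: [-2.8, -2.0, -6.7]
grip_width: 0.624
grip_force: 44.0
```

>>> send_rows(targets=[{"offset": [0,-0.5,0.5],"spin": 0},{"offset": [0.1,-1.0,0.9],"spin": 0},{"offset": [0.1,-1.5,1.3],"spin": 0},{"offset": [0.1,-2.0,1.7],"spin": 0},{"offset": [0.1,-2.5,2.0],"spin": 0},{"offset": [0.2,-3.0,2.3],"spin": 0},{"offset": [0.2,-3.0,2.3],"spin": 0},{"offset": [0.2,-3.0,2.3],"spin": 0}])

```text
time_s: 10.58
eef_pos: [516.8, -36.8, 276.6]
ee_rot: [0.0, 0.689, 0.725, -0.0]
force: [-5.3, -0.9, -5.4]
grip_width: 0.626
grip_force: 45.4
```

>>> send_rows(targets=[{"offset": [0,0,0],"spin": 0},{"offset": [0,0,0],"spin": 0},{"offset": [0,0,0],"spin": 0},{"offset": [0,0,0],"spin": 0},{"offset": [0,0,0],"spin": 0},{"offset": [0,0,0],"spin": 0},{"offset": [0,0,0],"spin": 0},{"offset": [0,0,0],"spin": 0}])

```text
time_s: 11.25
eef_pos: [516.7, -36.7, 276.5]
ee_rot: [0.0, 0.689, 0.725, -0.0]
force: [-5.2, -1.6, -5.8]
grip_width: 0.626
grip_force: 45.4
```

Run:
```python
from h import *
save('side','s6.png');save('scene','c6.png');s=ctrl.sense();print(s['eef_pos'],s['force'],s['wrist_torque'],s['grip_width'],s['grip_force'])
im=np.hstack([cv2.resize(cv2.imread('pics/c6.png')[120:320,40:360],(480,300)),cv2.resize(cv2.imread('pics/s6.png')[180:480,180:480],(300,300))])
cv2.imwrite('pics/j6.png',im)
```

```text
[516.78020976 -36.69776184 276.49889269] [-5.537328   -1.37446857 -5.83629036] [-0.09873057  0.67570921  0.03677849] 0.6217965475202392 45.40849328041077
```

View pics/j6.png

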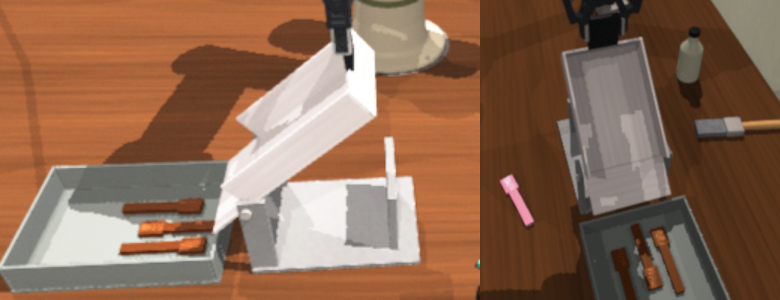

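All three blanks lie in the bin, at about (165,205), (175,228) and (163,246) in the left half, and the tray is empty. I lower it back along the arc.

>>> send_rows(targets=[{"offset": [0,0.5,-0.3],"spin": 0},{"offset": [-0.1,1.0,-0.6],"spin": 0},{"offset": [-0.1,1.5,-1.0],"spin": 0},{"offset": [-0.1,2.0,-1.4],"spin": 0},{"offset": [-0.1,2.5,-1.8],"spin": 0},{"offset": [-0.2,3.0,-2.3],"spin": 0},{"offset": [-0.2,3.5,-2.7],"spin": 0},{"offset": [-0.2,3.9,-3.1],"spin": 0}])

```text
time_s: 12.02
eef_pos: [514.5, 2.5, 246.2]
ee_rot: [0.0, 0.688, 0.725, -0.001]
force: [-11.9, 0.4, 1.2]
grip_width: 0.628
grip_force: 46.3
```

>>> send_rows(targets=[{"offset": [0,0.4,-0.4],"spin": 0},{"offset": [0,0.9,-0.9],"spin": 0},{"offset": [-0.1,1.3,-1.3],"spin": 0},{"offset": [-0.1,1.7,-1.8],"spin": 0},{"offset": [-0.1,2.1,-2.3],"spin": 0},{"offset": [-0.2,2.5,-2.8],"spin": 0},{"offset": [-0.2,2.9,-3.3],"spin": 0},{"offset": [-0.2,3.2,-3.8],"spin": 0}])

```text
time_s: 12.68
eef_pos: [512.6, 35.1, 208.2]
ee_rot: [0.0, 0.688, 0.726, -0.0]
force: [-12.1, 3.7, 5.3]
grip_width: 0.627
grip_force: 47.1
```

>>> send_rows(targets=[{"offset": [0,0.3,-0.5],"spin": 0},{"offset": [-0.1,0.7,-1.1],"spin": 0},{"offset": [-0.1,1.0,-1.6],"spin": 0},{"offset": [-0.1,1.3,-2.1],"spin": 0},{"offset": [-0.1,1.6,-2.7],"spin": 0},{"offset": [-0.1,1.9,-3.3],"spin": 0},{"offset": [-0.2,2.1,-3.9],"spin": 0},{"offset": [-0.2,2.4,-4.4],"spin": 0}])

```text
time_s: 13.35
eef_pos: [511.2, 59.1, 164.2]
ee_rot: [0.001, 0.688, 0.726, 0.0]
force: [-8.7, -0.4, 1.1]
grip_width: 0.623
grip_force: 44.8
```

>>> send_rows(targets=[{"offset": [0,0.2,-0.5],"spin": 0},{"offset": [0,0.5,-1.1],"spin": 0},{"offset": [0,0.6,-1.7],"spin": 0},{"offset": [0,0.8,-2.2],"spin": 0},{"offset": [0,0.8,-2.2],"spin": 0},{"offset": [0,0.8,-2.2],"spin": 0}])

```text
time_s: 13.85
eef_pos: [510.7, 66.9, 143.0]
ee_rot: [0.0, 0.688, 0.726, -0.0]
force: [-13.2, 1.7, 9.5]
grip_width: 0.626
grip_force: 44.6
```

```bash
python3 gate.py;  python3 -c "
from h import *
s=ctrl.sense();print(s['grip_width'],s['grip_force'],s['wrist_torque'])
d=ctrl.capture('scene')[1];c=ctrl.calibration('scene');v,u=np.mgrid[:480,:640]
P=(np.stack([(u-c['cx'])/c['fx']*d,(v-c['cy'])/c['fy']*d,d,np.ones_like(d)],-1)[d>0]@np.linalg.inv(np.array(c['view'])).T)[:,:3]
for y in range(-160,50,30):
  q=P[(P[:,0]>565)&(P[:,0]<610)&(abs(P[:,1]-y)<10)&(P[:,2]<175)&(P[:,2]>100)];print(y,np.round(np.percentile(q[:,2],97),1))
"
```

```text
-260 [(22, np.float64(111.0)), (0, '')]
-240 [(97, np.float64(112.2)), (101, np.float64(111.5))]
-220 [(98, np.float64(113.0)), (108, np.float64(112.8))]
-200 [(103, np.float64(113.9)), (110, np.float64(113.8))]
-180 [(100, np.float64(114.7)), (22, np.float64(114.2))]
-160 [(100, np.float64(114.6)), (0, '')]
-140 [(102, np.float64(114.8)), (0, '')]
-120 [(99, np.float64(114.8)), (0, '')]
-100 [(98, np.float64(114.6)), (8, np.float64(135.7))]
-80 [(100, np.float64(114.9)), (45, np.float64(130.5))]
[-13.53891073   1.29175813   8.32944069] [510.68655216  66.94651679 142.99889478]
0.6289062565502332 44.598907828330994 [0.094032   1.74035396 0.21771851]
-160 157.1
-130 156.6
-100 157.4
-70 157.2
-40 157.1
-10 157.0
20 157.3
```

The tray is flat and the gate is down. I release the paddle and withdraw straight up.

>>> send_rows(targets=[{"offset": [0,0,0],"spin": 0},{"offset": [0,0,0],"spin": 0},{"offset": [0,0,0],"spin": 0},{"offset": [0,0,0],"spin": 0},{"offset": [0,0,0],"spin": 0},{"offset": [0,0,0],"spin": 0}], grip=1)

```text
time_s: 14.45
eef_pos: [511.3, 66.7, 141.1]
ee_rot: [0.0, 0.689, 0.725, 0.0]
force: [-0.2, -0.1, 0.8]
grip_width: 0.998
grip_force: 0.0
```

>>> send_rows(targets=[{"offset": [0,0,2],"spin": 0},{"offset": [0,0,5],"spin": 0},{"offset": [0,0,8.5],"spin": 0},{"offset": [0,0,12],"spin": 0},{"offset": [0,0,15],"spin": 0},{"offset": [0,0,16],"spin": 0},{"offset": [0,0,16],"spin": 0},{"offset": [0,0,16],"spin": 0}])

```text
time_s: 15.12
eef_pos: [510.9, 66.7, 300.0]
ee_rot: [-0.0, 0.688, 0.725, -0.0]
force: [-1.0, -0.6, -0.3]
grip_width: 0.996
grip_force: 0.0
```

Run:
```python
from h import *
save('side','s7.png');save('scene','c7.png');s=ctrl.sense();print(s['eef_pos'],s['force'],s['grip_width'])
im=np.hstack([cv2.resize(cv2.imread('pics/c7.png')[120:320,40:360],(480,300)),cv2.resize(cv2.imread('pics/s7.png')[180:480,180:480],(300,300))])
cv2.imwrite('pics/j7.png',im)
```

```text
[510.53689377  66.72712933 299.1130897 ] [-0.07262996 -0.0852655   0.27812813] 1.003395175003102
```

View pics/j7.png

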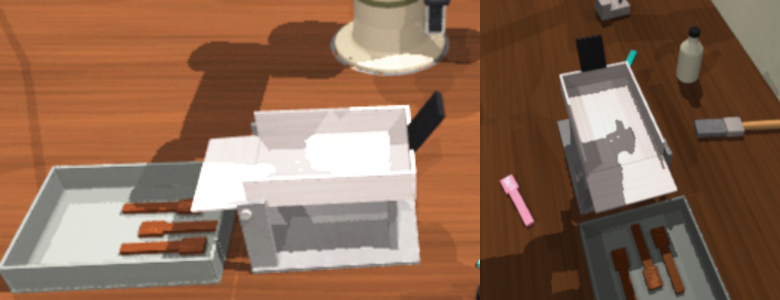

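The tray is flat and empty, the gate is down, the three blanks are in the bin and the gripper is clear, so I hand the job in.

```bash
python3 -c "
from rig import ctrl
print(ctrl.finish_job())"
```

```text
the job is handed in; nothing more can be done
None
```

I handed the job in at about 15 s. The last pictures showed the tray flat, empty and released, the gate down, all three blanks in the bin and the bystanders undisturbed; the hand-in gave no verdict.

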